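# Find the socket for the tablet stand's clamp nut

### The job

On the recording table of a finds store, first tilt the tablet on its stand back, away from the robot, to 40 degrees from upright. Then find, by trying, which of the three sockets fits the clamp nut in the yellow square on the stand's foot, push that one fully home over the nut, and finish while still gripping it there, ready to turn. Stand any socket that does not fit upright on the white pad again, and leave the other things on the table where they are.

Things in the scene. Friction and masses are not known exactly. Their poses are not given: they have to be found in the camera images.
- stand: Blue tablet stand fixed to the table: foot plate 200 (x) x 300 (y) x 10 mm. Origin: centre of its underside; x points from its front (robot's side) to its back, z up. The tablet spans y = -60 to 140 mm. Besides the clamp nut at (-60, -100) mm, two other nuts of the two other sizes stand in collars at (-65, 115) and (65, -110) mm; they do not matter.
- clamp_nut (a point): Centre of the clamp nut's foot, on the foot plate's top, 10 mm above the table, in a yellow square of 62 mm. Fixed brass hex nut, axis upright, 14 mm high (top 1.5 mm chamfered), 14, 20 or 26 mm across flats: which one varies and must be found out. Axes as the stand's; one pair of its flats is square to x (repeats every 60 degrees).
- clamp_top (a point): Centre of the clamp nut's top, 24 mm above the table. A fixed dark round collar, 9 mm high, stands round the nut, inside 3 mm wider in diameter than the fitting socket. So a too small socket stops on the nut, 14 mm above the foot plate, a too large one stops on the collar, 9 mm up; only the fitting one comes down onto the foot plate.
- hinge_mid (a point): Middle of the tablet's hinge line, 45 mm above the table; the line runs along the stand's y axis. Fixed to the stand.
- tablet (a joint): Tilt of the tablet in rad: 0 upright, growing as its top leans back (the stand's +x), stops at -0.1 and 1.25. 40 degrees is 0.698. A stiff friction hinge (about 0.6 N m) that stays where it is left; push it lightly on the screen near the top, or on its back to go the other way.
- tablet_top (a point): Middle of the tablet's top edge, 145 mm from the hinge line. The tablet is black, 200 mm wide, 135 mm high, 10 mm thick (the hinge line lies in its mid plane, 10 mm below its lower edge), screen to the robot.
- pad: Fixed white foam-like pad 220 x 220 x 10 mm, on which the sockets stand. Origin: centre of its underside, z up.
- socket_s: The smallest of three steel sockets, standing mouth down, for a 14 mm nut. Round skirt 24.8 mm across, 28 mm high; hex bore 16.5 mm across flats, 24 mm deep, open at the foot. On top a square dark steel adapter, 24 x 24 mm, from 28 to 68 mm height, to grip by its flats. Origin: centre of the foot, z up; x is square to a pair of bore flats and of adapter flats. 0.07 to 0.28 kg.
- socket_m: The middle of three steel sockets, standing mouth down, for a 20 mm nut. Round skirt 31.8 mm across, 28 mm high; hex bore 22.5 mm across flats, 24 mm deep, open at the foot. On top a square dark steel adapter, 24 x 24 mm, from 28 to 68 mm height, to grip by its flats. Origin: centre of the foot, z up; x is square to a pair of bore flats and of adapter flats. 0.07 to 0.28 kg.
- socket_l: The largest of three steel sockets, standing mouth down, for a 26 mm nut. Round skirt 38.7 mm across, 28 mm high; hex bore 28.5 mm across flats, 24 mm deep, open at the foot. On top a square dark steel adapter, 24 x 24 mm, from 28 to 68 mm height, to grip by its flats. Origin: centre of the foot, z up; x is square to a pair of bore flats and of adapter flats. 0.07 to 0.28 kg.
- sherd: Bystander: flat terracotta sherd about 50 x 40 x 9 mm, on the pad beside the sockets. Origin under its centre.
- stone: Bystander: rough beige stone fragment about 125 x 125 x 66 mm. Origin under its centre.
- bowl: Bystander: terracotta bowl, 110 mm across, 55 mm high. Origin under its centre.
- jar: Bystander: amber jar with white cap, 60 mm across, 90 mm high. Origin under its centre.
- brush: Bystander: cleaning brush lying near the robot, about 200 mm long along its x. Origin under its middle.
- scale_bar: Bystander: black and white photo scale bar 20 x 120 x 6 mm (long along its y). Origin under its centre.
Mind the look-alikes: they are no part of the job. Leave any pink look-alike of the socket_m alone.

How it is judged (in metres and radians):
On the way, in this order (a step that is already met when the one before it is completed fails the run):
1. the tablet leans back 40 degrees (6 degrees either way) (value of joint tablet between 0.593 and 0.803 rad), for 0.2 s.
2. a socket sits fully home over the clamp nut (((horizontal distance between socket_s and clamp_nut below 0.003 m and z of socket_s in the frame of clamp_nut between -0.003 and 0.003 m and angle between socket_s's own z axis and vertical below 0.1 rad) or (horizontal distance between socket_m and clamp_nut below 0.003 m and z of socket_m in the frame of clamp_nut between -0.003 and 0.003 m and angle between socket_m's own z axis and vertical below 0.1 rad) or (horizontal distance between socket_l and clamp_nut below 0.003 m and z of socket_l in the frame of clamp_nut between -0.003 and 0.003 m and angle between socket_l's own z axis and vertical below 0.1 rad))), for 0.2 s.
At the end, for the whole second after the job is handed in: The tablet leans back 40 degrees (6 either way); one socket is home on the clamp nut (foot within 3 mm of the plate and of the nut's axis, upright within 0.1 rad) and still gripped by the fingers (over 2 N); the two other sockets stand upright (0.15 rad) on the white pad (all of step 1 and ((horizontal distance between socket_s and clamp_nut below 0.003 m and z of socket_s in the frame of clamp_nut between -0.003 and 0.003 m and angle between socket_s's own z axis and vertical below 0.1 rad and contact force between the fingers and socket_s above 2 N and x of socket_m in the frame of pad between -0.11 and 0.11 m and y of socket_m in the frame of pad between -0.11 and 0.11 m and z of socket_m in the frame of pad between 0.005 and 0.016 m and angle between each of socket_m, socket_l's own z axis and vertical below 0.15 rad and x of socket_l in the frame of pad between -0.11 and 0.11 m and y of socket_l in the frame of pad between -0.11 and 0.11 m and z of socket_l in the frame of pad between 0.005 and 0.016 m) or (horizontal distance between socket_m and clamp_nut below 0.003 m and z of socket_m in the frame of clamp_nut between -0.003 and 0.003 m and angle between socket_m's own z axis and vertical below 0.1 rad and contact force between the fingers and socket_m above 2 N and x of socket_s in the frame of pad between -0.11 and 0.11 m and y of socket_s in the frame of pad between -0.11 and 0.11 m and z of socket_s in the frame of pad between 0.005 and 0.016 m and angle between each of socket_s, socket_l's own z axis and vertical below 0.15 rad and x of socket_l in the frame of pad between -0.11 and 0.11 m and y of socket_l in the frame of pad between -0.11 and 0.11 m and z of socket_l in the frame of pad between 0.005 and 0.016 m) or (horizontal distance between socket_l and clamp_nut below 0.003 m and z of socket_l in the frame of clamp_nut between -0.003 and 0.003 m and angle between socket_l's own z axis and vertical below 0.1 rad and contact force between the fingers and socket_l above 2 N and x of socket_s in the frame of pad between -0.11 and 0.11 m and y of socket_s in the frame of pad between -0.11 and 0.11 m and z of socket_s in the frame of pad between 0.005 and 0.016 m and angle between each of socket_s, socket_m's own z axis and vertical below 0.15 rad and x of socket_m in the frame of pad between -0.11 and 0.11 m and y of socket_m in the frame of pad between -0.11 and 0.11 m and z of socket_m in the frame of pad between 0.005 and 0.016 m))); the arm keeps its last pose, push and grip.
It fails at once if a bystander (sherd, stone, bowl, jar, brush or scale bar) is moved more than 40 mm (distance of any of sherd, stone, bowl, jar, brush, scale_bar from where it was at the start of the episode above 0.04 m).
It also fails if it takes over 72 s, if anything falls off the work surface, if the arm or the gripper's body presses on something with over 40 N, if the wrist force passes 120 N, or if a joint passes its speed limit or range.

### The arm

A 6-joint arm with a two-finger parallel gripper is mounted at the origin on the work surface. World frame = base frame: x ahead of the robot, y to its left, z up, the work surface at z = 0. Lengths are in mm, angles in rad, forces in N, time in s.
With the tool pointing down it reaches from about 350 to 775 mm from the base axis. Payload 7.3 kg.
Tool frame: the origin (TCP) lies midway between the tips of the shut fingers; the grasp point (between the pads) lies 19 mm behind it; z points along the fingers, y is the line along which they close (so a half turn about z gives the same grasp; the last joint's range is limited). The gripper opens to 92 mm and grips with 3 to 60 N. Pads are 19 mm wide; open, the fingers measure 130 mm over their backs; the gripper's body (75 mm by 190 mm) begins 47 mm behind the grasp point.
Start: joints at [-1.309, 0.342, 1.524, -0, 1.275, -0.146], TCP at [208.234, -481.961, 199.541] pointing down, gripper open.
Joint ranges: [-2.53, 2.53], [-0.77, 2.02], [0.04, 2.7], [-1, 4.14], [0.28, 2.66], [-3.11, 3.11]. Speed limits (rad/s): [2.57, 2.57, 3.14, 3.14, 3.14, 3.14].

### API

Orientations are given as a unit quaternion [x, y, z, w].
In Python, from workcell import env gives the robot as it stands.
- The arm moves only by the tool play_rows, never from a script. Its argument "motion" is a list that holds one entry, the list of rows, each a list of 6 numbers: the shift along the tool's x, y, z each as a share of 200 mm, from -1 to 1, then the turn, a rotation vector about the tool's x, y, z each as a share of 30 degrees, from -1 to 1. A call has 1 to 5 rows; each row is the pose to reach, as a shift and turn from the pose commanded when the call began, along the tool's axes at that moment; what a row does not reach only later rows make up. A row lasts 1/8 s, in which the tool goes at most 62.5 mm and 10.7 degrees, less where a joint would pass 70% of its speed; a pose out of reach is approached as far as the arm can. A call with a number of a shift or a turn outside -1 to 1 is refused whole. A call with a gripper value outside its range is refused whole. "jaw" is the closure, from -1 (fully open) to 1 (shut), so that 0 is half open, set as the call begins (left out, the last holds). The fingers move at their own pace and stop on an object; "squeeze" is the grip in N (left out, the last holds). Time passes only in rows, so rows that repeat a pose let the fingers close. It gives the time, the measured TCP pose, the force, the opening and the grip force at its end, in the units of the state.
- env.state(): the state, without advancing time (a new reading comes with each control period).
- env.get_image(name): name is "scene" or "top" or "wrist"; returns a dict with "img" (384x512x3 uint8, blue, green, red), "range_z" (384x512 float32, mm along the optical axis (not along the pixel's ray), 0 where there is no reading), "mtx" (3x3 intrinsics, pixels), "dist_coeffs" ([k1, k2, p1, p2, k3] as OpenCV has them; the pictures are not rectified), "rvec" (rotation vector, rad) and "tvec" (3), from world to camera coordinates, as OpenCV has them. Camera axes: x right, y down, z forward; pixel columns grow to the right and rows downward; lengths in mm; the calibration is good to about 2 mm. A picture is of the moment at which its call begins.
- env.hand_in(): hands the job in; it is judged then, once.
The state is a dict: "clock": time; "qpos": joint angles; "qvel": joint speeds; "tau": joint torques, N m; "ee_pos": TCP position; "eef_rot": TCP orientation; "force": force on the tool from outside, world axes, zero at the start; "ft_torque": the same for the moment, N m; "finger_gap": finger opening in mm; "grip_force": force on a finger pad.
Only numpy, scipy, OpenCV 4.12 (cv2) and the standard library are available. Lean on these libraries where they do the work, as an engineer would, in place of code of your own. Each camera call takes 0.05 s, during which the arm holds its last target. There are 200 camera calls.

## Working session

There is one attempt and no reset: what is moved stays moved. The work goes in short steps, Python scripts to look and compute and a tool call to move; the robot and the scene stay as the last step left them, time stands still between calls to the robot, and variables do not carry over. Pictures are saved under pics/ and viewed, at most 10 in all, crops included, and the job is handed in when it is done.

Besides the shell and the picture viewer there is one more tool, called after "Emit:" as a command line: name --argument value ..., lists and objects as JSON in quotes. play_rows: Moves the arm, as the interface text tells. Shift numbers are shares of 200 mm and turn numbers shares of 30 degrees, none past 1 either way. Its arguments: {"type":"object","properties":{"motion":{"type":"array","items":{"type":"array","items":{"type":"array","items":{"type":"number","minimum":-1,"maximum":1}}}},"jaw":{"type":"number"},"squeeze":{"type":"number"}},"required":["motion"]}

```bash
ls; mkdir -p pics
cat > h.py <<'E'
import numpy as np, cv2
from scipy.spatial.transform import Rotation as R
from workcell import env
def cam(n):
    d=env.get_image(n); d['R']=cv2.Rodrigues(np.array(d['rvec'],float))[0]; d['t']=np.array(d['tvec'],float).ravel(); return d
def ray(d,uv):
    uv=np.array(uv,float).reshape(-1,1,2)
    n=cv2.undistortPoints(uv,np.array(d['mtx']),np.array(d['dist_coeffs'])).reshape(-1,2)
    return -d['R'].T@d['t'], np.c_[n,np.ones(len(n))]@d['R']
def plane(d,uv,z):
    o,v=ray(d,uv); return o+v*((z-o[2])/v[:,2])[:,None]
def cloud(d):
    h,w=d['range_z'].shape; u,v=np.meshgrid(np.arange(w),np.arange(h))
    o,r=ray(d,np.stack([u.ravel(),v.ravel()],1)); return (o+r*d['range_z'].reshape(-1,1)).reshape(h,w,3)
def proj(d,p):
    return cv2.projectPoints(np.array(p,float).reshape(-1,1,3),np.array(d['rvec'],float),np.array(d['tvec'],float),np.array(d['mtx']),np.array(d['dist_coeffs']))[0].reshape(-1,2)
def move(dp=None,target=None,q=None):
    "tool-frame shares for world shift"
    s=env.state(); Rt=R.from_quat(s['eef_rot']); dp=np.array(target)-s['ee_pos'] if target is not None else np.array(dp)
    return np.round(Rt.inv().apply(dp)/200,4)
E
python3 - <<'E'
from h import *
s=env.state(); print(s['clock'],s['eef_rot'],s['finger_gap'],R.from_quat(s['eef_rot']).as_matrix().round(3))
a=cam('top'); b=cam('scene')
cv2.imwrite('pics/top.png',a['img']); cv2.imwrite('pics/scene.png',b['img'])
print(-a['R'].T@a['t'],-b['R'].T@b['t'])
E
```

```text
pics
0.0 [ 9.79283059e-01  2.02494715e-01 -3.52625464e-05 -7.60911040e-04] 91.60356401691405 [[ 0.918  0.397 -0.   ]
 [ 0.397 -0.918  0.001]
 [ 0.    -0.002 -1.   ]]
[ 343.59128667   21.39352885 1489.39446456] [1061.37976071 -220.27192587  931.17167239]
```

View pics/top.png

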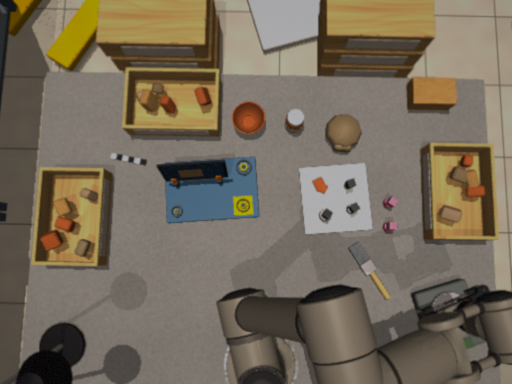

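View pics/scene.png

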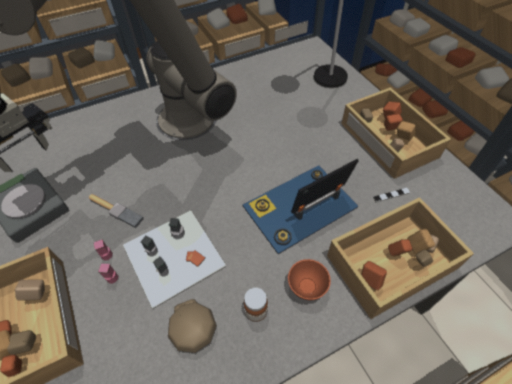

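Top view: the stand is blue, around (212,190), with the yellow square at (243,205). The white pad is around (336,198).

- **Candidates for sockets:** steel with dark adapter at (350,184), (352,208) and (326,214). The pink look-alikes are at (391,202) and (390,226), off the pad.
- **Candidates for the nut:** the yellow square at (243,205). The other nuts are at (178,211) and (244,167), without a square.

I choose the grey ones on the pad and the nut in the yellow square.

Run:
```python
from h import *
a=cam('top'); P=cloud(a); hsv=cv2.cvtColor(a['img'],cv2.COLOR_BGR2HSV)
H,S,V=[hsv[...,i].astype(int) for i in range(3)]
def comps(m,mn):
    n,l,st,c=cv2.connectedComponentsWithStats(m.astype(np.uint8)); return [(l==i) for i in range(1,n) if st[i,4]>=mn]
roi=np.zeros(H.shape,bool); roi[145:245,150:275]=1
for nm,m in (('blue',roi&(H>95)&(H<125)&(S>90)&(V>50)),('yellow',roi&(H>18)&(H<35)&(S>140)&(V>120))):
    for c in comps(m,60):
        ys,xs=np.where(c); p=plane(a,np.c_[xs,ys],10); r=cv2.minAreaRect(p[:,:2].astype(np.float32)); print(nm,c.sum(),r, 'z',np.median(P[c][:,2]))
roi[:]=0; roi[155:240,290:380]=1
w=roi&(S<40)&(V>150)
c=max(comps(w,200),key=lambda c:c.sum()); ys,xs=np.where(c); p=plane(a,np.c_[xs,ys],10); print('pad',cv2.minAreaRect(p[:,:2].astype(np.float32)),np.median(P[c][:,2]))
hull=cv2.convexHull(np.c_[xs,ys].astype(np.int32)); m=np.zeros(H.shape,np.uint8); cv2.fillPoly(m,[hull],1)
for c in comps((m>0)&(P[...,2]>50),8):
    q=P[c]; print('sock',np.argwhere(c).mean(0)[::-1],c.sum(),q.mean(0).round(1),np.median(q[:,2]),(q.max(0)-q.min(0)).round(0))
# tablet
t=np.zeros(H.shape,bool); t[140:200,145:245]=1
c=t&(P[...,2]>60); q=P[c]; print('tab',len(q),q.min(0),q.max(0)); k=q[:,2]>q[:,2].max()-12; print(q[k].mean(0), q[k].min(0),q[k].max(0))
for n in ('sherd',):
    c=roi&(H<12)&(S>150); print(n,P[c].mean(0),P[c].min(0),P[c].max(0))
```

```text
blue 3322 ((549.4566040039062, 169.82354736328125), (194.90914916992188, 294.8296203613281), 5.047274589538574) z 10.416151162446681
yellow 281 ((499.21875, 65.32860565185547), (60.58502960205078, 60.39816665649414), 5.453930854797363) z 10.922325801240959
pad ((528.7874145507812, -234.8826446533203), (218.38601684570312, 218.735595703125), 5.452733516693115) 10.380108594880426
sock [350.35064935 182.75324675] 77 [ 568.9 -271.7   74.8] 77.30897087594508 [28. 27. 30.]
sock [353.98648649 207.2027027 ] 74 [ 490.1 -277.7   95.3] 78.65674178952622 [ 164.  319. 1437.]
sock [326.61333333 213.45333333] 75 [ 471.2 -196.9   75.1] 77.8826133081484 [32. 32. 34.]
tab 1211 [343.59128667  21.39352885  60.16730211] [ 611.94557299  313.87939964 1489.39446456]
[ 343.59128667   21.39352885 1489.39446456] [ 343.59128667   21.39352885 1489.39446456] [ 343.59128667   21.39352885 1489.39446456]
sherd [ 569.04264925 -183.29223979   19.22693587] [ 545.97033671 -204.78741616   12.38656158] [ 591.66705731 -161.49387176   26.43367885]
```

```bash
cat >> h.py <<'E'
yaw=np.deg2rad(5.3); SC=np.array([549.5,169.8]); C,S_=np.cos(yaw),np.sin(yaw)
RS=np.array([[C,-S_],[S_,C]])   # stand->world
def tilt():
    out=[]
    for n in ('scene','top'):
        d=cam(n); P=cloud(d); ok=(d['range_z']>0)&(P[...,2]>62)&(P[...,2]<195)
        L=(P[...,:2]-SC)@RS
        ok&=(L[...,1]>-45)&(L[...,1]<120)&(abs(L[...,0])<140)
        x,z=L[ok][:,0],P[ok][:,2]
        if len(x)<30: print(n,len(x)); continue
        for _ in range(4):
            A=np.polyfit(z,x,1); r=x-np.polyval(A,z); k=abs(r)<8; x,z=x[k],z[k]
        print(n,len(x),'tilt',np.arctan(A[0]).round(3),'x at z45',np.polyval(A,45).round(1),'z',z.min().round(),z.max().round())
E
python3 - <<'E'
from h import *
tilt(); print(RS@[-60,-100]+SC, RS@[0,40]+SC)
s=env.state(); print(s['ee_pos'],move(target=[450,200,260]))
E
```

```text
scene 947 tilt 0.142 x at z45 38.9 z 62.0 193.0
top 974 tilt 0.197 x at z45 23.6 z 62.0 194.0
[498.99357685  64.68529493] [545.8051765  209.62898793]
[ 208.17701129 -481.75977299  199.20645395] [ 2.4618 -2.65   -0.302 ]
```

Emit:
play_rows --motion '[[[0.92, -0.26, -0.25, 0, 0, 0.603], [0.92, -0.26, -0.25, 0, 0, 0.603], [0.92, -0.26, -0.25, 0, 0, 0.603], [0.92, -0.26, -0.25, 0, 0, 0.603]]]' --jaw 0.2

```text
clock: 0.75
ee_pos: [358.9, -359.3, 250.6]
eef_rot: [0.999, 0.048, 0.001, 0.001]
force: [-0.2, -0.4, -0.8]
finger_gap: 56.7
grip_force: 0.0
```

Emit:
play_rows --motion '[[[0.79, -0.53, -0.25, 0, 0, 0], [0.79, -0.53, -0.25, 0, 0, 0], [0.79, -0.53, -0.25, 0, 0, 0], [0.79, -0.53, -0.25, 0, 0, 0], [0.79, -0.53, -0.25, 0, 0, 0]]]'

```text
clock: 1.38
ee_pos: [503.8, -241.5, 298.8]
eef_rot: [0.999, 0.046, -0.001, -0.0]
force: [0.1, -0.5, 0.4]
finger_gap: 36.7
grip_force: 0.0
```

Run:
```python
from h import *
s=env.state(); print(s['clock'],s['ee_pos'],np.degrees(R.from_quat(s['eef_rot']).as_euler('xyz')),s['finger_gap'],s['force'])
w=cam('wrist'); cv2.imwrite('pics/w1.png',w['img']); np.savez('w1.npz',**{k:np.array(v) for k,v in w.items()})
print(-w['R'].T@w['t'],w['R'])
```

```text
1.375 [ 503.7685164  -241.52944156  298.82768912] [-1.79995261e+02  7.29971467e-02  5.31305041e+00] 36.70483598379469 [ 0.1335579  -0.45521207  0.37397339]
[ 582.14443022 -234.53626951  483.75204654] [[ 9.16388906e-02 -9.95792260e-01  2.96759452e-04]
 [-9.52261942e-01 -8.75458077e-02  2.92460125e-01]
 [-2.91203548e-01 -2.70833141e-02 -9.56277673e-01]]
```

View pics/w1.png

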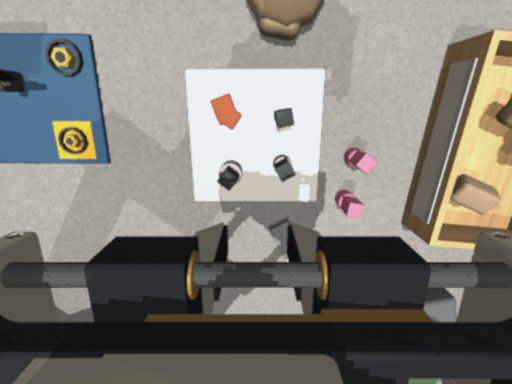

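The wrist view shows three dark adapters on the pad at (284,118), (284,168) and (229,177). The pink look-alikes are at (360,160) and (350,204), off the pad. The nut and its collar are at (73,140) in the yellow square.

```bash
cat >> h.py <<'E'
def socks(d,pr=True):
    P=cloud(d); V=d['img'].max(2)
    hsv=cv2.cvtColor(d['img'],cv2.COLOR_BGR2HSV)
    L=(P[...,:2]-[528.8,-234.9])@RS
    pad=(abs(L)<115).all(-1)&(d['range_z']>0)
    res=[]
    n,l,st,c=cv2.connectedComponentsWithStats((pad&(P[...,2]>68)&(P[...,2]<84)).astype(np.uint8))
    for i in range(1,n):
        if st[i,4]<60: continue
        ys,xs=np.where(l==i); z=np.median(P[l==i][:,2]); q=plane(d,np.c_[xs,ys],78)[:,:2].astype(np.float32)
        r=cv2.minAreaRect(q); q2=P[l==i][:,:2]
        # skirt: points with z 30..40 nearby
        sk=pad&(P[...,2]>22)&(P[...,2]<42)&(np.hypot(*(P[...,:2]-q.mean(0)).transpose(2,0,1))<45)
        rr=np.hypot(*(P[sk][:,:2]-r[0]).T)
        print(st[i,4],c[i].round(),'z',z.round(1),'rect',np.round(r[0],1),np.round(r[1],1),round(r[2],1),'mean',q.mean(0).round(1),'skirt r',np.percentile(rr,[50,90,97]).round(1) if len(rr)>5 else None)
def nut(d):
    P=cloud(d);hsv=cv2.cvtColor(d['img'],cv2.COLOR_BGR2HSV).astype(int)
    L=(P[...,:2]-[499.,65.])@RS
    m=(hsv[...,0]>18)&(hsv[...,0]<35)&(hsv[...,1]>130)&(hsv[...,2]>110)&(abs(L)<45).all(-1)
    ys,xs=np.where(m); q=plane(d,np.c_[xs,ys],10)[:,:2].astype(np.float32); r=cv2.minAreaRect(q)
    print('square',np.round(r[0],1),np.round(r[1],1),round(r[2],2),'z',np.median(P[m][:,2]))
    k=(np.hypot(*(P[...,:2]-r[0]).transpose(2,0,1))<26)&(P[...,2]>15); 
    if k.sum()>10:
        rr=np.hypot(*(P[k][:,:2]-r[0]).T); zz=P[k][:,2]
        print('n',k.sum(),'mean',P[k][:,:2].mean(0),'collar r',np.percentile(rr,[50,90,97]), 'z pct',np.percentile(zz,[10,50,90,98]))
        k2=k&(P[...,2]>21.5); print('nut top pts',k2.sum(),P[k2].mean(0),np.ptp(P[k2],axis=0) if k2.any() else '')
E
python3 - <<'E'
from h import *
d=dict(np.load('w1.npz')); socks(d); nut(d)
E
```

```text
308 [285. 118.] z 77.8 rect [ 569.4 -274.8] [24.1 24.2] 17.2 mean [ 569.5 -274.8] skirt r None
270 [285. 171.] z 77.8 rect [ 493.5 -284.6] [25.6 24. ] 35.0 mean [ 493.6 -284.6] skirt r [14.1 15.1 15.3]
264 [228. 180.] z 77.7 rect [ 472.6 -200.8] [24.1 25.6] 56.5 mean [ 472.6 -200.8] skirt r [16.8 18.4 19.1]
square [499.3  64.8] [61.2 61.4] 4.96 z 10.729784309028503
n 427 mean [499.85502171  63.28414104] collar r [17.8190461  21.39034776 22.0343015 ] z pct [16.89101989 19.3284236  24.38080352 25.34523002]
nut top pts 134 [499.14604689  63.36182861  23.79294963] [19.89191281 29.87489539  4.42802222]
```

Emit:
play_rows --motion '[[[0.1, -1, 0, 0, 0, 0], [0.1, -1, 0, 0, 0, 0], [0.1, -1, 0, 0, 0, 0], [0.1, -1, 0, 0, 0, 0]]]' --jaw 1

```text
clock: 1.92
ee_pos: [504.5, -38.8, 299.5]
eef_rot: [0.999, 0.047, -0.0, -0.0]
force: [0.5, 0.1, -0.4]
finger_gap: 2.2
grip_force: 0.0
```

Emit:
play_rows --motion '[[[0.16, -1, 0, 0, 0, 0], [0.16, -1, 0, 0, 0, 0], [0.16, -1, 0, 0, 0, 0], [0.16, -1, 0, 0, 0, 0]]]'

```text
clock: 2.42
ee_pos: [519.1, 162.8, 298.8]
eef_rot: [0.999, 0.047, -0.0, 0.0]
force: [0.1, -0.5, 0.6]
finger_gap: 0.1
grip_force: 0.0
```

Emit:
play_rows --motion '[[[0, -0.22, 0.78, 0, 0, 0], [0, -0.22, 0.78, 0, 0, 0], [0, -0.22, 0.78, 0, 0, 0], [0, -0.22, 0.78, 0, 0, 0]]]'

```text
clock: 2.92
ee_pos: [513.7, 203.3, 140.8]
eef_rot: [0.999, 0.045, -0.003, 0.001]
force: [0.3, 0.0, -0.0]
finger_gap: 0.5
grip_force: 0.0
```

Run:
```python
from h import *
s=env.state(); print(s['clock'],s['ee_pos'],(s['ee_pos'][:2]-SC)@RS,s['finger_gap'],s['force'])
tilt()
```

```text
2.925 [513.6787573  203.33493595 140.78785796] [-32.57045434  36.70039321] 0.512681531685958 [ 0.3170681   0.03084836 -0.03819467]
scene 655 tilt 0.12 x at z45 40.0 z 62.0 192.0
top 204 tilt 0.2 x at z45 22.8 z 76.0 192.0
```

Emit:
play_rows --motion '[[[0.2, 0, 0, 0, 0, 0], [0.3, 0, 0, 0, 0, 0], [0.4, 0, 0, 0, 0, 0], [0.5, 0, 0, 0, 0, 0], [0.55, 0, 0, 0, 0, 0]]]'

```text
clock: 3.65
ee_pos: [625.0, 214.4, 144.9]
eef_rot: [0.999, 0.045, -0.0, 0.0]
force: [-4.6, -0.7, -1.5]
finger_gap: 0.3
grip_force: 2.1
```

Run:
```python
from h import *
s=env.state(); print(s['clock'],s['ee_pos'],(s['ee_pos'][:2]-SC)@RS,s['force'])
tilt()
```

```text
3.65 [624.99151639 214.39718668 144.91845606] [79.28823571 37.43332453] [-4.63009341 -0.72549719 -1.54719199]
scene 251 tilt 0.395 x at z45 41.8 z 66.0 184.0
top 555 tilt 0.483 x at z45 23.8 z 62.0 182.0
```

```bash
cat >> h.py <<'E'
def tilt2():
    for n in ('scene','top'):
        d=cam(n); P=cloud(d); L=(P[...,:2]-SC)@RS
        ok=(d['range_z']>0)&(P[...,2]>62)&(P[...,2]<195)&(L[...,1]>-45)&(L[...,1]<120)&(abs(L[...,0])<150)
        ok=cv2.erode(ok.astype(np.uint8),np.ones((3,3)))>0
        p=np.c_[L[ok][:,0],P[ok][:,2]].astype(np.float32)
        g=np.random.default_rng(0); best=None
        for _ in range(800):
            i,j=g.choice(len(p),2,False); v=p[j]-p[i]
            if np.hypot(*v)<30: continue
            v/=np.hypot(*v); r=abs((p-p[i])@[-v[1],v[0]])<2
            if best is None or r.sum()>best.sum(): best=r
        vx,vy,x0,y0=cv2.fitLine(p[best],cv2.DIST_HUBER,0,.01,.01).ravel()
        print(n,len(p),best.sum(),'tilt',np.arctan(vx/vy).round(3),'x at 45',(x0+(45-y0)*vx/vy).round(1),'z',p[best][:,1].min(),p[best][:,1].max())
E
python3 - <<'E'
from h import *
tilt2()
E
```

```text
scene 102 75 tilt 0.593 x at 45 9.5 z 140.68607 178.35695
top 375 269 tilt 0.5 x at 45 22.8 z 66.78649 178.56966
```

Emit:
play_rows --motion '[[[0.06, 0, 0, 0, 0, 0], [0.125, 0, 0, 0, 0, 0], [0.125, 0, 0, 0, 0, 0]]]'

```text
clock: 4.22
ee_pos: [650.9, 218.0, 144.8]
eef_rot: [0.999, 0.046, 0.002, -0.0]
force: [0.6, 0.2, 1.8]
finger_gap: 0.2
grip_force: 0.9
```

Run:
```python
from h import *
s=env.state(); print(s['clock'],s['ee_pos'],(s['ee_pos'][:2]-SC)@RS,s['force'])
tilt2()
```

```text
4.225 [650.88113162 217.9715962  144.81103175] [105.39733533  38.6010134 ] [0.55438229 0.24025809 1.77572722]
scene 64 46 tilt 0.572 x at 45 20.6 z 114.52233 175.69853
top 438 309 tilt 0.535 x at 45 24.3 z 66.62697 159.19354
```

Emit:
play_rows --motion '[[[-0.2, 0, 0, 0, 0, 0], [-0.4, 0.1, -0.3, 0, 0, 0], [-0.6, 0.6, -0.7, 0, 0, 0], [-0.76, 0.8, -0.72, 0, 0, 0], [-0.76, 0.8, -0.72, 0, 0, 0]]]' --jaw 0.2

```text
clock: 4.95
ee_pos: [512.2, 45.5, 287.8]
eef_rot: [0.999, 0.046, 0.001, 0.0]
force: [1.6, -0.7, 0.7]
finger_gap: 36.5
grip_force: 0.0
```

Run:
```python
from h import *
s=env.state(); print(s['clock'],s['ee_pos'],(s['ee_pos'][:2]-SC)@RS,s['force'])
tilt2()
d=cam('wrist'); nut(d); cv2.imwrite('pics/w2.png',d['img'])
cv2.imwrite('pics/sc2.png',cv2.resize(cam('scene')['img'][140:260,230:380],None,fx=4,fy=4))
```

```text
4.95 [512.15318346  45.47279598 287.82727116] [ -48.6713245  -120.34592032] [ 1.64585476 -0.727353    0.65884518]
scene 214 156 tilt 0.568 x at 45 21.0 z 93.8628 175.0376
top 1084 708 tilt 0.549 x at 45 23.7 z 66.21898 175.99358
square [384.7  25.7] [295.1 270. ] 3.32 z 11.025314714736453
```

View pics/w2.png

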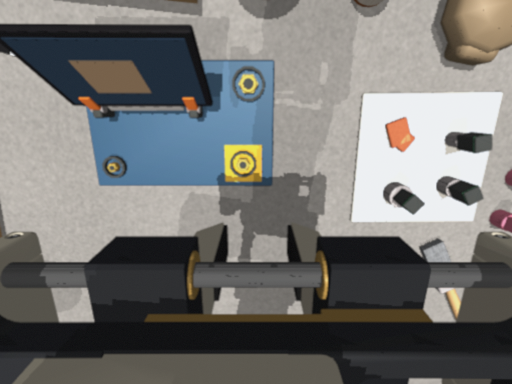

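View pics/sc2.png

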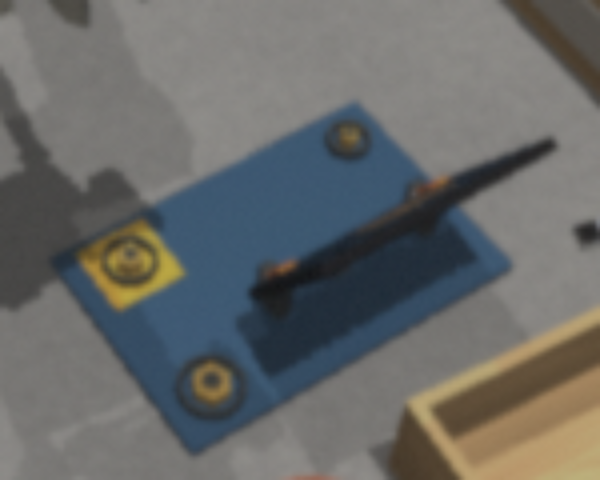

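The tablet leans back in both views. In the wrist view the clamp nut and collar are at (243,163) in the yellow square. The other nuts are at (248,85), which is larger, and (115,166), which is smaller. I measure the tilt from the wrist depth next.

```bash
sed -i "s/m=(hsv\[...,0\]>18)/m=(d['range_z']>0)\&(hsv[...,0]>18)/; s/for n in ('scene','top'):\n        d=cam(n); P=cloud(d); L=/&/" h.py; sed -i "/def tilt2/,\$ s/('scene','top')/('scene','top','wrist')/" h.py
python3 - <<'E'
from h import *
tilt2()
d=cam('wrist'); nut(d); np.savez('w2.npz',**{k:np.array(v) for k,v in d.items()})
P=cloud(d); L=(P[...,:2]-SC)@RS
for y in (0,20,40,60,80):
    k=(d['range_z']>0)&(abs(L[...,1]-y)<8)&(P[...,2]>60)&(P[...,2]<200)
    x=L[k][:,0]; z=P[k][:,2]
    print(y,[(int(b),z[(x>b)&(x<b+10)].mean().round(1)) for b in range(20,140,10) if ((x>b)&(x<b+10)).sum()>3])
E
```

```text
scene 214 158 tilt 0.578 x at 45 19.6 z 94.117325 174.57413
top 1004 671 tilt 0.537 x at 45 24.5 z 67.88729 177.06981
wrist 11230 10392 tilt 0.551 x at 45 23.2 z 64.02221 172.62569
square [386.1  36.1] [290.1 269.6] 5.29 z 10.951219063263977
0 [(30, np.float64(67.0)), (40, np.float64(80.7)), (50, np.float64(97.5)), (60, np.float64(114.3)), (70, np.float64(130.5)), (80, np.float64(146.3)), (90, np.float64(162.6)), (100, np.float64(169.5))]
20 [(30, np.float64(66.1)), (40, np.float64(80.6)), (50, np.float64(97.7)), (60, np.float64(114.2)), (70, np.float64(129.9)), (80, np.float64(146.2)), (90, np.float64(162.6)), (100, np.float64(169.5))]
40 [(30, np.float64(65.9)), (40, np.float64(80.4)), (50, np.float64(97.7)), (60, np.float64(113.1)), (70, np.float64(129.5)), (80, np.float64(146.1)), (90, np.float64(162.3)), (100, np.float64(169.7))]
60 [(30, np.float64(65.7)), (40, np.float64(80.2)), (50, np.float64(96.6)), (60, np.float64(112.3)), (70, np.float64(129.7)), (80, np.float64(146.2)), (90, np.float64(162.3)), (100, np.float64(169.5))]
80 [(30, np.float64(65.8)), (40, np.float64(80.0)), (50, np.float64(95.3)), (60, np.float64(111.9)), (70, np.float64(129.4)), (80, np.float64(145.9)), (90, np.float64(162.2)), (100, np.float64(169.8))]
```

Emit:
play_rows --motion '[[[0.4, -0.8, 0, 0, 0, 0], [0.4, -0.8, 0, 0, 0, 0], [0.4, -0.8, 0.3, 0, 0, 0], [0.4, -0.8, 0.6, 0, 0, 0], [0.4, -0.8, 0.72, 0, 0, 0]]]' --jaw 1

```text
clock: 5.98
ee_pos: [576.5, 215.3, 137.6]
eef_rot: [0.999, 0.048, -0.003, 0.001]
force: [-0.9, -0.4, 0.9]
finger_gap: 0.3
grip_force: 0.0
```

Emit:
play_rows --motion '[[[0.1, 0, 0, 0, 0, 0], [0.2, 0, 0, 0, 0, 0], [0.25, 0, 0, 0, 0, 0], [0.3, 0, 0, 0, 0, 0], [0.3, 0, 0, 0, 0, 0]]]'

```text
clock: 6.6
ee_pos: [638.1, 219.2, 141.9]
eef_rot: [0.999, 0.046, -0.001, 0.0]
force: [-0.1, 0.1, 0.8]
finger_gap: 0.3
grip_force: 0.3
```

Run:
```python
from h import *
s=env.state(); print(s['clock'],s['ee_pos'],(s['ee_pos'][:2]-SC)@RS,s['force'])
d=cam('wrist'); P=cloud(d); L=(P[...,:2]-SC)@RS
for y in (0,20,80):
    k=(d['range_z']>0)&(abs(L[...,1]-y)<8)&(P[...,2]>60)&(P[...,2]<200)
    x=L[k][:,0]; z=P[k][:,2]
    print(y,[(int(b),z[(x>b)&(x<b+10)].mean().round(1)) for b in range(20,140,10) if ((x>b)&(x<b+10)).sum()>3])
```

```text
6.6 [638.08099635 219.23072568 141.90035265] [92.76823103 41.03711574] [-0.0844918   0.05370764  0.77052799]
0 [(60, np.float64(113.5)), (70, np.float64(126.1)), (80, np.float64(142.1)), (90, np.float64(158.6)), (100, np.float64(167.9)), (110, np.float64(164.9))]
20 [(70, np.float64(127.5)), (80, np.float64(142.3)), (90, np.float64(158.7)), (100, np.float64(169.8)), (110, np.float64(165.2))]
80 [(60, np.float64(113.1)), (70, np.float64(125.1)), (80, np.float64(141.8)), (90, np.float64(159.1)), (100, np.float64(167.9)), (110, np.float64(165.2))]
```

Emit:
play_rows --motion '[[[0.06, 0, 0, 0, 0, 0], [0.12, 0, 0, 0, 0, 0], [0.12, 0, 0, 0, 0, 0]]]'

```text
clock: 7.02
ee_pos: [662.7, 220.9, 142.7]
eef_rot: [0.999, 0.046, 0.001, 0.0]
force: [0.2, 0.2, -0.4]
finger_gap: 0.3
grip_force: 0.0
```

```bash
cat >> h.py <<'E'
def prof():
    d=cam('wrist'); P=cloud(d); L=(P[...,:2]-SC)@RS
    s=env.state(); print(s['clock'],s['ee_pos'],(s['ee_pos'][:2]-SC)@RS,s['force'])
    for y in (0,20,80):
        k=(d['range_z']>0)&(abs(L[...,1]-y)<8)&(P[...,2]>60)&(P[...,2]<200)
        x=L[k][:,0]; z=P[k][:,2]
        print(y,[(int(b),float(z[(x>b)&(x<b+10)].mean().round(1))) for b in range(20,150,10) if ((x>b)&(x<b+10)).sum()>3])
    return d
E
python3 - <<'E'
from h import *
d=prof(); cv2.imwrite('pics/w3.png',d['img'])
E
```

```text
7.075 [662.18744036 220.93818379 142.61438308] [116.92933161  40.51054755] [ 0.15544004  0.61271721 -0.36938171]
0 []
20 [(120, 184.9)]
80 []
```

View pics/w3.png

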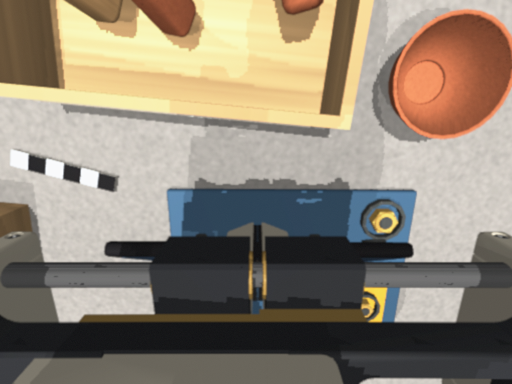

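The tablet's top edge shows as a black bar from (105,248) to (412,248). I use its 200 mm width to get range, and take a scene crop.

Run:
```python
from h import *
d=cam('wrist'); f=np.array(d['mtx'])[0,0]; Z=d['range_z']
print(f, f*200/307, [(c,r,float(Z[r,c])) for c in (125,140,380,400) for r in (242,246,250,254)])
for uv in ((107,244),(410,244),(107,254),(410,254)):
    o,v=ray(d,uv); 
    for r in (f*200/307,):
        p=o+v[0]*r; print(uv,(p[:2]-SC)@RS,p[2])
cv2.imwrite('pics/sc3.png',cv2.resize(cam('scene')['img'][120:260,230:380],None,fx=4,fy=4))
```

```text
279.43880657485334 182.0448251301976 [(125, 242, 181.0960693359375), (125, 246, 179.16482543945312), (125, 250, 178.39002990722656), (125, 254, 177.55593872070312), (140, 242, 180.01263427734375), (140, 246, 178.2288055419922), (140, 250, 177.55906677246094), (140, 254, 177.7175750732422), (380, 242, 182.10244750976562), (380, 246, 178.615966796875), (380, 250, 177.62347412109375), (380, 254, 178.1986541748047), (400, 242, 182.87646484375), (400, 246, 178.59254455566406), (400, 250, 178.82794189453125), (400, 254, 177.31039428710938)]
(107, 244) [109.7204493  137.84525847] 163.43057568707854
(410, 244) [109.42315484 -59.16563359] 163.52964847837612
(107, 254) [103.50264041 137.84720178] 165.32052089926052
(410, 254) [103.20576745 -59.14661202] 165.41946481642924
```

View pics/sc3.png

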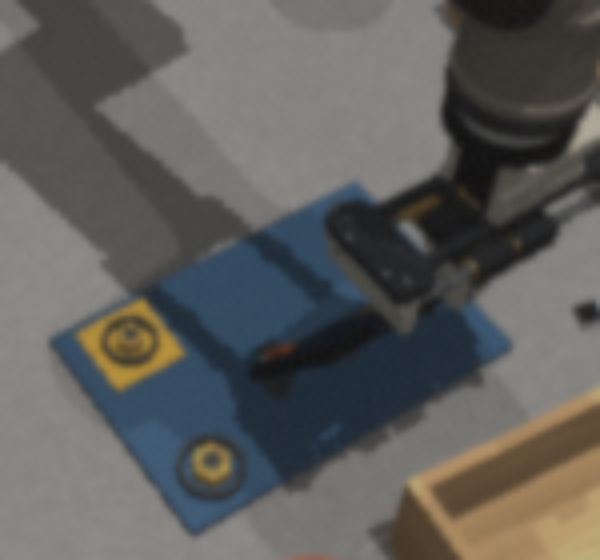

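Emit:
play_rows --motion '[[[0, 0, -0.2, 0, 0, 0], [0, 0, -0.4, 0, 0, 0], [-0.3, 0, -0.4, 0, 0, 0], [-0.5, 0, -0.4, 0, 0, 0], [-0.5, 0, -0.4, 0, 0, 0]]]'

```text
clock: 7.8
ee_pos: [559.8, 211.9, 223.4]
eef_rot: [0.999, 0.047, -0.0, 0.0]
force: [-0.8, 0.8, 0.6]
finger_gap: 0.5
grip_force: 0.0
```

Run:
```python
from h import *
d=prof()
```

```text
7.85 [561.82297615 211.97048629 223.59593292] [16.1656043  40.85191419] [ 0.24939426 -0.16294148 -0.6823619 ]
0 [(30, 66.5), (40, 79.3), (50, 94.9), (60, 110.2), (70, 126.2), (80, 141.8), (90, 157.3), (100, 167.5), (110, 165.3)]
20 [(30, 66.3), (40, 79.0), (50, 95.1), (60, 110.1), (70, 126.3), (80, 141.6), (90, 157.0), (100, 167.3), (110, 165.1)]
80 [(30, 65.3), (40, 78.2), (50, 94.5), (60, 109.5), (70, 125.5), (80, 140.9), (90, 156.5), (100, 167.3), (110, 165.4)]
```

Emit:
play_rows --motion '[[[0, 0, 0.25, 0, 0, 0], [0, 0, 0.5, 0, 0, 0], [0.1, 0, 0.56, 0, 0, 0], [0.2, 0, 0.56, 0, 0, 0], [0.26, 0, 0.56, 0, 0, 0]]]'

```text
clock: 8.48
ee_pos: [616.5, 216.5, 109.8]
eef_rot: [0.999, 0.046, 0.0, 0.0]
force: [-0.2, 0.1, 0.2]
finger_gap: 0.6
grip_force: 0.0
```

Run:
```python
from h import *
d=prof(); tilt2()
```

```text
8.525 [617.58299775 216.51051081 109.87958262] [72.10659971 40.22194278] [-0.80811046 -1.49116328 -0.31553721]
0 [(30, 69.6), (40, 78.7), (50, 93.1), (60, 109.7), (70, 125.5), (80, 141.5), (90, 158.1), (100, 167.5), (110, 165.4)]
20 [(40, 80.2), (50, 94.6), (60, 111.4), (70, 126.1), (80, 144.1), (90, 158.0), (100, 167.6), (110, 165.4)]
80 [(30, 67.5), (40, 77.4), (50, 93.0), (60, 109.2), (70, 124.9), (80, 140.5), (90, 157.0), (100, 167.5), (110, 165.5)]
scene 306 223 tilt 0.587 x at 45 22.1 z 93.79823 172.09277
top 242 166 tilt 0.546 x at 45 26.0 z 65.714226 168.89447
wrist 14205 9539 tilt 0.582 x at 45 22.3 z 66.12044 170.60812
```

Emit:
play_rows --motion '[[[0.05, 0, 0, 0, 0, 0], [0.09, 0, 0, 0, 0, 0], [0.09, 0, 0, 0, 0, 0]]]'

```text
clock: 9.05
ee_pos: [631.9, 218.3, 110.1]
eef_rot: [0.999, 0.046, -0.001, 0.0]
force: [-3.3, -0.0, -0.1]
finger_gap: 0.7
grip_force: 1.3
```

Run:
```python
from h import *
d=prof(); tilt2()
```

```text
9.1 [631.949392   218.30975018 110.21327381] [86.57777009 40.68645758] [-3.63201014  0.232534    0.5324945 ]
0 [(70, 114.8), (80, 124.9), (90, 137.3), (100, 150.3), (110, 159.7), (120, 157.7)]
20 [(70, 114.6), (80, 125.5), (90, 141.0), (100, 150.3), (110, 159.8), (120, 157.9)]
80 [(70, 114.0), (80, 124.1), (90, 136.7), (100, 149.7), (110, 159.6), (120, 158.3)]
scene 394 323 tilt 0.675 x at 45 22.0 z 66.80514 165.18105
top 296 182 tilt 0.656 x at 45 24.0 z 63.60437 166.82057
wrist 12475 8776 tilt 0.692 x at 45 19.1 z 99.463005 163.05756
```

Emit:
play_rows --motion '[[[-0.3, 0, 0, 0, 0, 0], [-0.6, 0, -0.1, 0, 0, 0], [-0.8, 0.1, -0.4, 0, 0, 0], [-0.8, 0.4, -0.65, 0, 0, 0], [-0.8, 0.65, -0.75, 0, 0, 0]]]' --jaw -0.1

```text
clock: 9.88
ee_pos: [485.0, 87.0, 256.4]
eef_rot: [0.999, 0.047, 0.003, 0.0]
force: [0.5, 0.4, 0.2]
finger_gap: 45.8
grip_force: 0.0
```

Run:
```python
from h import *
s=env.state(); print(s['clock'],s['ee_pos'])
tilt2()
d=cam('wrist');
```

```text
9.875 [484.99568254  86.98803214 256.37004108]
scene 485 440 tilt 0.67 x at 45 22.9 z 68.158714 165.4471
top 1076 676 tilt 0.658 x at 45 24.0 z 64.90787 166.04216
wrist 12439 12238 tilt 0.666 x at 45 23.4 z 62.901314 148.26022
```

Emit:
play_rows --motion '[[[-0.1, 1, 0, 0, 0, 0], [-0.1, 1, 0, 0, 0, 0], [-0.1, 1, 0, 0, 0, 0], [-0.1, 1, 0, 0, 0, 0]]]'

```text
clock: 10.58
ee_pos: [482.6, -115.4, 252.0]
eef_rot: [0.999, 0.045, -0.001, -0.0]
force: [-0.1, -0.5, 0.6]
finger_gap: 50.3
grip_force: 0.0
```

Emit:
play_rows --motion '[[[-0.1, 0.78, 0.3, 0, 0, -0.99], [-0.1, 0.78, 0.3, 0, 0, -0.99], [-0.1, 0.78, 0.3, 0, 0, -0.99], [-0.1, 0.78, 0.3, 0, 0, -0.99]]]'

```text
clock: 11.08
ee_pos: [476.7, -271.1, 190.5]
eef_rot: [0.954, 0.3, -0.001, -0.002]
force: [-0.4, -0.2, -0.1]
finger_gap: 50.4
grip_force: 0.0
```

Run:
```python
from h import *
s=env.state(); print(s['clock'],s['ee_pos'],np.degrees(R.from_quat(s['eef_rot']).as_euler('xyz')),s['finger_gap'])
d=cam('wrist'); socks(d)
```

```text
11.075 [ 476.69346318 -271.05142638  190.46186345] [-1.79772644e+02  6.97632767e-02  3.49171428e+01] 50.42838762369466
594 [312. 110.] z 77.7 rect [ 569.1 -274.1] [23.9 25.1] 17.2 mean [ 569.3 -274.2] skirt r [11.2 14.  14.8]
535 [201. 147.] z 77.7 rect [ 472.7 -200.6] [24.  25.3] 56.4 mean [ 472.7 -200.5] skirt r [16.7 18.3 18.9]
499 [276. 175.] z 77.8 rect [ 493.7 -284.7] [24.9 23.2] 35.4 mean [ 493.7 -284.6] skirt r [14.3 15.2 15.7]
```

Emit:
play_rows --motion '[[[0.031, 0.104, 0.2, 0, 0, -0.015], [0.031, 0.104, 0.45, 0, 0, -0.015], [0.031, 0.104, 0.65, 0, 0, -0.015], [0.031, 0.104, 0.74, 0, 0, -0.015], [0.031, 0.104, 0.74, 0, 0, -0.015]]]'

```text
clock: 11.75
ee_pos: [494.3, -281.3, 44.3]
eef_rot: [0.952, 0.305, -0.001, -0.001]
force: [0.6, 1.3, 0.6]
finger_gap: 50.6
grip_force: 0.0
```

Run:
```python
from h import *
s=env.state(); print(s['clock'],s['ee_pos'],np.degrees(R.from_quat(s['eef_rot']).as_euler('xyz')),s['force'])
```

```text
11.75 [ 494.32793187 -281.32204419   44.34800479] [-1.79845830e+02  2.18552141e-02  3.54887925e+01] [0.63575734 1.283168   0.59627841]
```

Emit:
play_rows --motion '[[[-0.012, 0.012, 0.008, 0, 0, 0], [-0.012, 0.012, 0.008, 0, 0, 0]]]'

```text
clock: 12.0
ee_pos: [494.4, -287.7, 44.9]
eef_rot: [0.953, 0.304, 0.001, 0.001]
force: [-0.1, -0.3, 0.4]
finger_gap: 50.6
grip_force: 0.0
```

Emit:
play_rows --motion '[[[0, 0, 0, 0, 0, 0], [0, 0, 0, 0, 0, 0], [0, 0, 0, 0, 0, 0], [0, 0, 0, 0, 0, 0]]]' --jaw 1 --squeeze 25

```text
clock: 12.5
ee_pos: [493.5, -287.4, 43.7]
eef_rot: [0.953, 0.304, -0.0, -0.0]
force: [-2.5, 1.2, 1.2]
finger_gap: 23.6
grip_force: 25.0
```

Run:
```python
from h import *
s=env.state(); print(s['clock'],s['ee_pos'],np.degrees(R.from_quat(s['eef_rot']).as_euler('xyz')),s['force'],s['finger_gap'],s['grip_force'])
```

```text
12.5 [ 493.48895921 -287.42655024   43.6803329 ] [-1.79997479e+02  8.19964943e-04  3.54169800e+01] [-2.49853232  1.20569386  1.22501625] 23.557937310238582 24.965823590755463
```

Emit:
play_rows --motion '[[[0, 0, -0.1, 0, 0, 0], [0, 0, -0.3, 0, 0, 0], [0, 0, -0.6, 0, 0, 0], [0, 0, -0.6, 0, 0, 0]]]'

```text
clock: 13.0
ee_pos: [495.9, -289.2, 168.4]
eef_rot: [0.953, 0.304, 0.003, 0.004]
force: [0.0, -0.7, -2.3]
finger_gap: 23.8
grip_force: 24.9
```

```bash
sed -i "s/m=(d\['range_z'\]>0)/m=(abs(P[...,2]-11)<6)/" h.py
python3 - <<'E'
from h import *
d=dict(np.load('w2.npz')); nut(d)
hsv=cv2.cvtColor(d['img'],cv2.COLOR_BGR2HSV)
s=env.state(); print(s['clock'],s['ee_pos'],s['finger_gap'],s['force'])
Rt=R.from_quat(s['eef_rot']).as_matrix()
tgt=np.array([499.2,64.8])-1.8*Rt[:2,0]; print('target tcp',tgt, 'tool dist',Rt.T@np.r_[tgt-s['ee_pos'][:2],0]/200)
E
```

```text
square [499.3  65. ] [59.3 61.2] 5.29 z 10.621840749289447
n 1825 mean [514.46048039  68.50056763] collar r [21.43347242 24.57736052 25.52532929] z pct [ 19.68346988 339.11022311 377.46139554 387.92012641]
nut top pts 1606 [516.4792456   69.19596887 322.76669805] [ 35.43192516  35.25145325 371.55723652]
13.0 [ 495.86137822 -289.18631423  168.38976093] 23.83732217741635 [ 0.0304927  -0.72813349 -2.26114359]
target tcp [497.73324972  63.75663154] tool dist [ 1.03054197 -1.43254084 -0.01075525]
```

Emit:
play_rows --motion '[[[0.515, -0.715, 0, 0, 0, 0], [0.515, -0.715, 0, 0, 0, 0], [0.515, -0.715, 0, 0, 0, 0], [0.515, -0.715, 0, 0, 0, 0]]]'

```text
clock: 13.5
ee_pos: [493.6, -107.7, 162.5]
eef_rot: [0.952, 0.306, -0.001, -0.001]
force: [0.3, 0.3, -2.2]
finger_gap: 23.6
grip_force: 24.9
```

Emit:
play_rows --motion '[[[0.515, -0.715, 0.2, 0, 0, 0], [0.515, -0.715, 0.2, 0, 0, 0], [0.515, -0.715, 0.25, 0, 0, 0], [0.515, -0.715, 0.25, 0, 0, 0], [0.515, -0.715, 0.25, 0, 0, 0]]]'

```text
clock: 14.12
ee_pos: [495.7, 64.2, 113.0]
eef_rot: [0.953, 0.304, -0.0, 0.0]
force: [-0.4, -1.1, -1.9]
finger_gap: 24.0
grip_force: 24.9
```

Run:
```python
from h import *
d=cam('wrist'); sc=cam('scene'); s=env.state(); print(s['clock'],s['ee_pos'],np.degrees(R.from_quat(s['eef_rot']).as_euler('xyz')),s['force'])
pw=proj(d,[[499.3,64.9,10],s['ee_pos']])
a=cv2.resize(d['img'][100:300,130:380],None,fx=3,fy=3)
u,v=proj(sc,[499,65,40])[0].astype(int); b=cv2.resize(sc['img'][v-50:v+30,u-50:u+50],None,fx=5.0,fy=5.0)
print(pw,u,v); cv2.imwrite('pics/a.png',a)
P=cloud(d);k=(d['range_z']>0)&(np.hypot(*(P[...,:2]-s['ee_pos'][:2]).transpose(2,0,1))<30)&(P[...,2]>60)&(P[...,2]<150)
print(k.sum(),np.percentile(P[k][:,2],[2,50,98]))
```

```text
14.225 [496.16348791  63.5119533  113.66265142] [ 1.79961002e+02 -8.94890198e-03  3.53177284e+01] [ 0.53329826  0.72476691 -2.07787415]
[[258.40001546 179.77360168]
 [258.1054468  221.12107617]] 261 200
2937 [ 85.4798967  146.27302204 148.96011025]
```

View pics/a.png

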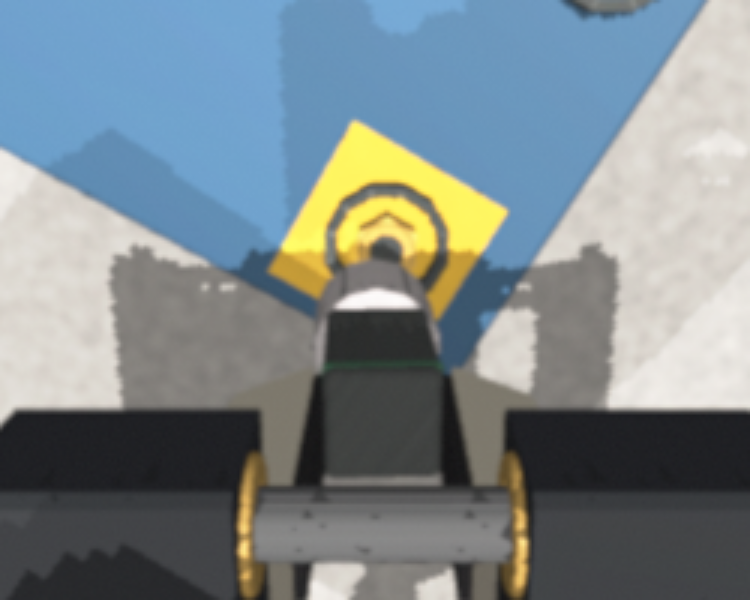

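The wrist crop shows the socket held upright (skirt foot at crop (380,262)) above the collar at crop (385,240). I measure the socket in the hand against the TCP from the depth.

```bash
cat >> h.py <<'E'
def inhand(d=None):
    d=d or cam('wrist'); s=env.state(); Rt=R.from_quat(s['eef_rot']).as_matrix(); P=cloud(d)
    T=(P-s['ee_pos'])@Rt; ok=(d['range_z']>0)&(np.hypot(T[...,0],T[...,1])<32)
    print('tcp',s['ee_pos'].round(2),'clock',s['clock'],'f',s['force'].round(1))
    for lo,hi in ((-32,-22),(-20,-12),(-8,0),(0,6),(6,12),(12,18),(18,24),(24,30),(30,36),(36,42)):
        k=ok&(T[...,2]>lo)&(T[...,2]<hi); t=T[k]
        if len(t)<5: print(lo,len(t)); continue
        e=cv2.erode(k.astype(np.uint8),np.ones((1,3)))>0
        m=t[:,0]>np.percentile(t[:,0],70)
        print(lo,hi,len(t),'x95',np.percentile(t[:,0],[50,90,97]).round(1),'y rng',np.percentile(t[:,1],[2,98]).round(1),'y front',t[m][:,1].mean().round(1))
E
python3 - <<'E'
from h import *
inhand()
E
```

```text
tcp [496.19  63.46 113.81] clock 14.275 f [-1.1  0.  -1.8]
-32 -22 316 x95 [12.7 13.1 13.3] y rng [-16.7  17.5] y front -0.5
-20 -12 166 x95 [12.8 13.1 13.3] y rng [-11.3  10.9] y front -0.3
-8 0 141 x95 [12.7 13.  13.1] y rng [-12.3  10.3] y front -1.2
0 6 192 x95 [12.7 15.  16. ] y rng [-16.1  13.1] y front -1.9
6 12 159 x95 [13.6 16.1 16.6] y rng [-16.1  13.9] y front -1.1
12 18 80 x95 [14.9 16.3 16.6] y rng [-16.3  12.4] y front -1.5
18 24 80 x95 [14.7 16.3 16.6] y rng [-16.4  11.8] y front -1.6
24 30 75 x95 [14.7 16.3 16.5] y rng [-16.5  12.3] y front -2.5
30 36 33 x95 [14.9 16.1 16.3] y rng [-16.7  12.5] y front -2.6
36 0
```

Emit:
play_rows --motion '[[[0.012, 0.004, 0.1, 0, 0, 0], [0.012, 0.004, 0.2, 0, 0, 0], [0.012, 0.004, 0.24, 0, 0, 0], [0.012, 0.004, 0.24, 0, 0, 0]]]'

```text
clock: 14.78
ee_pos: [498.1, 65.1, 65.6]
eef_rot: [0.953, 0.304, -0.0, -0.0]
force: [0.1, 0.5, -1.3]
finger_gap: 23.6
grip_force: 24.9
```

Run:
```python
from h import *
d=cam('wrist'); inhand(d); P=cloud(d)
s=env.state(); Rt=R.from_quat(s['eef_rot']).as_matrix()
print((np.array([499.3,64.9])-s['ee_pos'][:2])@Rt[:2,:2]/200)
g=d['img']; cv2.imwrite('pics/b.png',cv2.resize(g[130:270,170:350],None,fx=4,fy=4))
```

```text
tcp [498.5   65.23  66.03] clock 14.825 f [ 0.2 -0.5 -2.2]
-32 -22 331 x95 [12.3 12.7 12.8] y rng [-17.1  17.7] y front 0.1
-20 -12 158 x95 [12.4 12.7 12.9] y rng [-11.5  10.9] y front -1.3
-8 0 141 x95 [12.3 12.6 12.8] y rng [-12.   10.3] y front -1.1
0 6 169 x95 [12.2 14.2 15. ] y rng [-16.2   8.9] y front -1.9
6 12 179 x95 [13.2 15.6 16. ] y rng [-16.3  13.9] y front -1.6
12 18 86 x95 [14.7 15.9 16.2] y rng [-16.3  11.7] y front -1.4
18 24 81 x95 [14.6 15.7 16.1] y rng [-16.4  11.8] y front -1.3
24 30 75 x95 [14.7 15.9 16.2] y rng [-16.5  12.3] y front -1.9
30 36 37 x95 [13.8 15.7 15.8] y rng [-16.6  12.3] y front -1.5
36 0
[0.00231642 0.00367619]
```

View pics/b.png

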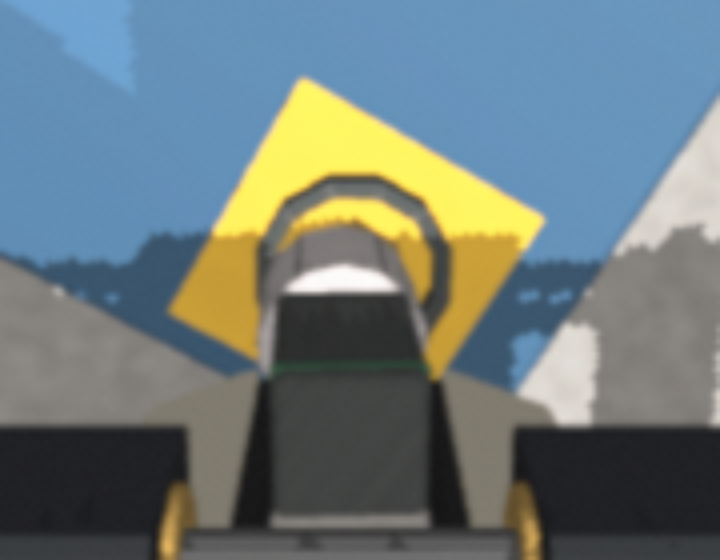

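Emit:
play_rows --motion '[[[0.001, 0.009, 0, 0, 0, 0], [0.001, 0.009, 0.025, 0, 0, 0], [0.001, 0.009, 0.05, 0, 0, 0], [0.001, 0.009, 0.055, 0, 0, 0]]]'

```text
clock: 15.32
ee_pos: [500.0, 64.6, 55.4]
eef_rot: [0.953, 0.304, 0.001, 0.0]
force: [-2.6, 1.6, 12.4]
finger_gap: 23.6
grip_force: 25.1
```

Run:
```python
from h import *
inhand()
s=env.state(); Rt=R.from_quat(s['eef_rot']).as_matrix(); print((np.array([499.3,64.9])-s['ee_pos'][:2])@Rt[:2,:2])
```

```text
tcp [499.97  64.57  55.45] clock 15.375 f [-1.3  0.   8.5]
-32 -22 311 x95 [12.7 13.1 13.2] y rng [-16.7  17.5] y front 0.6
-20 -12 150 x95 [12.6 12.9 13.1] y rng [-11.5  11.1] y front -0.1
-8 0 132 x95 [12.4 12.7 12.9] y rng [-11.9  10.4] y front 0.0
0 6 205 x95 [12.4 14.5 15.2] y rng [-16.1  13.2] y front -1.5
6 12 137 x95 [13.6 15.6 16.3] y rng [-15.8  14. ] y front -1.2
12 18 82 x95 [14.1 15.7 15.9] y rng [-16.6  12.9] y front -1.4
18 24 80 x95 [14.4 15.7 16. ] y rng [-16.1  11.7] y front -1.2
24 30 71 x95 [14.5 15.7 16. ] y rng [-16.5  12.1] y front -1.9
30 36 140 x95 [11.5 18.7 19.9] y rng [-21.2  20.2] y front -0.3
36 42 411 x95 [12.6 19.5 20.6] y rng [-21.2  20.3] y front -0.6
[-0.35285047 -0.65335001]
```

Emit:
play_rows --motion '[[[0, 0, 0, 0, 0, 0.3], [0, 0, 0, 0, 0, 0.6], [0, 0, 0.005, 0, 0, 0.9], [0, 0, 0.01, 0, 0, 1], [0, 0, 0.015, 0, 0, 1]]]'

```text
clock: 16.0
ee_pos: [499.1, 64.2, 51.4]
eef_rot: [0.999, 0.048, -0.0, 0.0]
force: [-0.1, -1.3, -0.5]
finger_gap: 23.6
grip_force: 24.9
```

Run:
```python
from h import *
inhand()
s=env.state(); Rt=R.from_quat(s['eef_rot']).as_matrix(); print((np.array([499.3,64.9])-s['ee_pos'][:2])@Rt[:2,:2])
```

```text
tcp [498.98  64.25  51.21] clock 16.05 f [-0.1 -1.9 -1.8]
-32 -22 303 x95 [12.9 13.3 13.4] y rng [-16.4  17.8] y front 1.3
-20 -12 149 x95 [12.9 13.1 13.2] y rng [-11.1  11.2] y front -0.4
-8 0 130 x95 [12.8 13.1 13.2] y rng [-11.8  10.7] y front -1.2
0 6 213 x95 [12.6 14.9 15.6] y rng [-15.8  13.2] y front -1.2
6 12 132 x95 [13.7 16.  16.5] y rng [-15.9  14.3] y front -0.5
12 18 87 x95 [14.8 16.3 16.5] y rng [-15.6  12.6] y front -1.2
18 24 75 x95 [14.7 16.1 16.4] y rng [-15.7  13.1] y front -1.1
24 30 75 x95 [14.7 15.9 16.3] y rng [-16.2  12.6] y front -1.7
30 36 548 x95 [12.5 20.  21.3] y rng [-21.1  20.8] y front -0.4
36 42 1768 x95 [13.4 26.7 29.8] y rng [-30.  30.] y front 0.4
[ 0.380977   -0.61976546]
```

Emit:
play_rows --motion '[[[0, 0, 0.015, 0, 0, 0], [0, 0, 0.03, 0, 0, 0], [0, 0, 0.042, 0, 0, 0], [0, 0, 0.042, 0, 0, 0]]]'

```text
clock: 16.55
ee_pos: [499.3, 64.5, 43.6]
eef_rot: [0.999, 0.047, 0.0, -0.0]
force: [-1.4, -1.3, 4.9]
finger_gap: 23.7
grip_force: 24.9
```

Run:
```python
from h import *
inhand(); tilt2()
s=env.state(); Rt=R.from_quat(s['eef_rot']).as_matrix(); print((np.array([499.3,64.9])-s['ee_pos'][:2])@Rt[:2,:2],s['grip_force'])
```

```text
tcp [499.35  64.51  43.55] clock 16.6 f [-1.8 -1.1  5.2]
-32 -22 305 x95 [12.8 13.2 13.3] y rng [-16.5  17.6] y front -0.0
-20 -12 156 x95 [12.6 13.  13.1] y rng [-11.3  11.1] y front 1.4
-8 0 132 x95 [12.4 12.7 12.7] y rng [-11.8  10.8] y front -0.1
0 6 188 x95 [12.3 14.2 15.3] y rng [-15.4  13.5] y front -1.2
6 12 154 x95 [13.  15.6 16. ] y rng [-16.   14.2] y front -1.1
12 18 80 x95 [14.6 15.6 16.1] y rng [-15.2  12.6] y front -0.8
18 24 153 x95 [12.6 16.5 19.2] y rng [-20.5  19.5] y front -1.2
24 30 598 x95 [13.  19.8 21.1] y rng [-20.8  20.9] y front -0.2
30 36 1793 x95 [14.  27.1 29.9] y rng [-30.   30.3] y front 0.0
36 0
scene 624 425 tilt 0.674 x at 45 22.4 z 77.300674 165.11589
top 1502 925 tilt 0.656 x at 45 24.5 z 62.571033 166.30444
wrist 15098 9213 tilt 0.661 x at 45 23.6 z 62.107334 94.66808
[-0.01755585 -0.39749704] 24.92607057094574
```

Emit:
play_rows --motion '[[[0, 0, 0.006, 0, 0, 0], [0, 0, 0.012, 0, 0, 0], [0, 0, 0.012, 0, 0, 0]]]' --squeeze 40

```text
clock: 17.12
ee_pos: [500.3, 64.8, 43.3]
eef_rot: [0.999, 0.047, 0.002, -0.0]
force: [-6.0, -0.1, 23.6]
finger_gap: 23.5
grip_force: 40.1
```

Run:
```python
from h import *
d=cam('wrist'); s=env.state(); Rt=R.from_quat(s['eef_rot']).as_matrix(); P=cloud(d); T=(P-s['ee_pos'])@Rt
print(s['ee_pos'],s['force'],s['grip_force'],s['clock'])
# skirt-top annulus height (front, between adapter face r=12.5 and rim)
k=(d['range_z']>0)&(abs(T[...,1])<7)&(T[...,0]>13.3)&(T[...,0]<15.5)&(P[...,2]>25)&(P[...,2]<60)
print(k.sum(),np.percentile(P[k][:,2],[50,80,90,98]))
```

```text
[500.27232908  64.7847628   43.27633665] [-7.24962176 -0.37754156 23.4940426 ] 40.06997466087341 17.175
124 [34.38458566 37.43780046 38.00909705 38.54890635]
```

Emit:
play_rows --motion '[[[-0.003, 0, -0.005, 0, 0, 0], [-0.003, 0, -0.005, 0, 0, 0], [-0.003, 0, -0.005, 0, 0, 0]]]'

```text
clock: 17.55
ee_pos: [499.6, 64.7, 43.4]
eef_rot: [0.999, 0.047, 0.001, -0.0]
force: [-2.6, 1.6, 14.4]
finger_gap: 23.5
grip_force: 40.0
```

Run:
```python
from h import *
s=env.state(); print(s['ee_pos'],s['force'],s['grip_force'],s['clock'])
inhand()
if s['force'][2]>3 and abs(s['ee_pos'][2]-43.5)<1: print(env.hand_in())
```

```text
[499.64830303  64.69270692  43.36270678] [-2.56219756  1.63207683 14.42960796] 40.01106798648834 17.55
tcp [499.66  64.69  43.38] clock 17.6 f [-3.  -0.  14.5]
-32 -22 295 x95 [12.7 13.1 13.3] y rng [-16.1  17.6] y front 0.3
-20 -12 150 x95 [12.5 12.8 13. ] y rng [-11.   11.2] y front -1.1
-8 0 133 x95 [12.2 12.5 12.7] y rng [-11.5  10.6] y front -0.4
0 6 184 x95 [11.9 13.9 14.7] y rng [-15.2  14.1] y front -1.8
6 12 149 x95 [12.9 15.4 15.7] y rng [-15.9  14.2] y front -1.0
12 18 83 x95 [13.9 15.4 15.8] y rng [-15.2  12.7] y front -0.9
18 24 189 x95 [13.1 18.5 20. ] y rng [-20.3  20. ] y front -0.2
24 30 536 x95 [12.5 19.6 20.7] y rng [-20.7  20.9] y front 0.0
30 36 1833 x95 [14.  27.  29.9] y rng [-30.   30.2] y front -0.0
36 0
the job is handed in; nothing more can be done
None
```

Handed in, with no verdict shown: the tablet measured about 0.66 rad back, and `socket_m`, tried first because it looked the right size, sits fully home on the clamp nut, gripped at 40 N; `socket_s` and `socket_l` were never touched.

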